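Find and reject the weak ticket clip

ROBOT

A 7-joint arm with a two-finger parallel gripper is mounted at the origin on the work surface. World frame = base frame: x ahead of the robot, y to its left, z up, the work surface at z = 0. Lengths are in m, angles in rad, forces in N, time in s.
With the tool pointing down it reaches from about 0.35 to 0.9 m from the base axis. Payload 19.9 kg.
Tool frame: the origin (TCP) lies between the finger pads; the fingertips stand 25 mm ahead of it and the grasp point (between the pads) lies 6 mm ahead of it (env.tcp_to_tips is the distance from the TCP to the fingertips, in m); z points along the fingers, y is the line along which they close (so a half turn about z gives the same grasp; the last joint's range is limited). The gripper opens to 85 mm and grips with 20 to 120 N. Pads are 22 mm wide; open, the fingers measure 114 mm over their backs; the gripper's body (76 mm by 85 mm) begins 54 mm behind the grasp point. The pads swing forward as they close: fully open they stand 13 mm farther back than shut.
Start: joints at [-1.288, 0.417, -0.01, 1.614, 0.005, 1.111, -0.053], TCP at [0.199, 0.593, 0.256] pointing down, gripper open.
Joint ranges: [-2.81, 2.81], [-0.39, 2.02], [-1.27, 1.25], [0.06, 2.57], [-1.19, 4.33], [0.19, 2], [-2.82, 2.82]. Speed limits (rad/s): [1.89, 1.89, 2.39, 2.39, 3.01, 3.01, 3.01].

INTERFACE

Orientations are given as a unit quaternion [x, y, z, w].
In Python, from rig import monitor, imaging, env, cut_out, landmark_of gives the robot as it stands. The module is installed in compiled form; this text tells all that it offers.
- The arm moves only by the tool move_arm, never from a script. Its argument "moves" is a list of rows, each a list of 7 numbers: the shift along the tool's x, y, z as a fraction of full scale, then the turn, a rotation vector about the tool's x, y, z as a fraction of full scale, then the closure, from -1 (fully open) to 1 (shut), so that 0 is half open. In form: [[tx, ty, tz, rx, ry, rz, fingers], ...]. A call has 1 to 12 rows; each row shifts and turns the commanded pose from where the row before left it, along the tool's axes as they then stand; what a row does not reach is not made up. Full scale, the value 1, is 40 mm for a shift and 45 degrees for a turn. A row lasts 1/10 s, in which the tool goes at most 50 mm and 8.59 degrees, less where a joint would pass 70% of its speed; a pose out of reach is approached as far as the arm can. A call with a number of a shift or a turn outside -1 to 1 is refused whole. A call with a gripper value outside its range is refused whole. The fingers move at their own pace and stop on an object; "newtons" is the grip in N (left out, the last holds). Time passes only in rows, so rows that do not move let the fingers close. It gives the time, the measured TCP pose, the force, the opening and the grip force at its end, in the units of the state.
- monitor.state(): the state, without advancing time (a new reading comes with each control period).
- imaging.get_image(name): name is "scene" or "top"; returns the picture (400x640x3 uint8, blue, green, red); there is no depth.
- imaging.calibration(name): a dict with "fx", "fy", "cx", "cy" (pixels), "R" (3x3) and "t" (3): a world point X has camera coordinates R X + t. Camera axes: x right, y down, z forward; pixel columns grow to the right and rows downward; lengths in m; the calibration is good to about 2 mm. A picture is of the moment at which its call begins. calibration takes no time and is no camera call.
- env.close_job(): hands the job in; it is judged then, once.
Trained networks look in the newest picture that a camera, given by its name, has taken for a name from the list of things; names that differ only in an ending like _2 or _b are one class to them, and where a whole thing is asked for, a point or a joint stands for the part that bears it (a point fixed in the world has none). Each returns a list of dicts, best first, with "confidence" (0 to 1); they miss things now and then, are a little off and sometimes report something else, mostly with a low value. They report only what shows in the picture. A call takes as long as a camera call. They do not tell look-alikes from the thing itself.
- cut_out(camera, query): "region" (400x640 bool, what is visible of it).
- landmark_of(camera, query): "centre" ([x, y, z] in m, in world coordinates, good to about 4 mm: a listed point, or the origin of a listed thing).
The state is a dict: "t": time; "qpos": joint angles; "joint_velocities": joint speeds; "joint_torque": joint torques, N m; "eef_pos": TCP position; "tool_rot": TCP orientation; "force": force on the tool from outside, world axes, zero at the start; "torque": the same for the moment, N m; "gripper_width": finger opening in m; "finger_force": force on a finger pad.
Only numpy, scipy, OpenCV 4.12 (cv2) and the standard library are available. Lean on these libraries where they do the work, as an engineer would, in place of code of your own. Each camera call takes 0.05 s, during which the arm holds its last target. There are 200 camera calls.

TASK

One of the three ticket clips on the dental bench's test rail has gone weak. Find it by tugging the cards gently upward by their grip bars, never harder than about 10 N: a sound clip keeps its card where it is, while the weak one lets its card slide; draw that one up about a centimetre and leave it so in its jaws. Then slide the weak clip out of its channel without forcing it and stand it, upright with its card, in the reject tray, leaving the other clips in the rail and everything else where it is.

Things in the scene. Friction and masses are not known exactly. Their poses are not given: they have to be found in the camera images.
- rail: Fixed aluminium rail, 92 mm (x) by 300 (y), 18.5 high; origin: centre of underside. Three channels along x at y = -100, 0, +100 mm, open at the -x end (towards the robot), stop at the +x end. Lips (x -18 to +44 mm, 24 mm apart) overhang each clip's foot, 1.5 to 2 mm play, so a clip cannot be lifted out: draw it 60 mm or more along the rail's -x, then lift.
- lug_a (a point): Grip point of clip a on its lug, a dark steel post 18 mm (x) by 16 (y), top 14 mm above this point. x, y, z as the rail's. Three like clips, 160 g, any order in the channels. Foot plate 70 by 36 by 6 mm: underside 50 mm below this point, centre 26 mm to +x. Upright jaws 34 mm to +x, up to 24 mm wide (y), reach 8 mm above this point. Point starts 56 mm above the table.
- lug_b (a point): Grip point of clip b on its lug, a dark steel post 18 mm (x) by 16 (y), top 14 mm above this point. x, y, z as the rail's. Three like clips, 160 g, any order in the channels. Foot plate 70 by 36 by 6 mm: underside 50 mm below this point, centre 26 mm to +x. Upright jaws 34 mm to +x, up to 24 mm wide (y), reach 8 mm above this point. Point starts 56 mm above the table.
- lug_c (a point): Grip point of clip c on its lug, a dark steel post 18 mm (x) by 16 (y), top 14 mm above this point. x, y, z as the rail's. Three like clips, 160 g, any order in the channels. Foot plate 70 by 36 by 6 mm: underside 50 mm below this point, centre 26 mm to +x. Upright jaws 34 mm to +x, up to 24 mm wide (y), reach 8 mm above this point. Point starts 56 mm above the table.
- bar_a (a point): Centre of the white grip bar, 10 mm (x) by 30 (y) by 14 high, on top of the 4 mm thick, 26 mm wide, 20 g card in clip a. The card stands 30 mm deep in the jaws, held by spring friction: over 23 N to slide it in a sound clip, under 4 N in the weak one; it leaves the jaws after 26 mm. Starts 34 mm to +x of and 21 mm above that clip's lug point, 77 mm above the table.
- bar_b (a point): Centre of the white grip bar, 10 mm (x) by 30 (y) by 14 high, on top of the 4 mm thick, 26 mm wide, 20 g card in clip b. The card stands 30 mm deep in the jaws, held by spring friction: over 23 N to slide it in a sound clip, under 4 N in the weak one; it leaves the jaws after 26 mm. Starts 34 mm to +x of and 21 mm above that clip's lug point, 77 mm above the table.
- bar_c (a point): Centre of the white grip bar, 10 mm (x) by 30 (y) by 14 high, on top of the 4 mm thick, 26 mm wide, 20 g card in clip c. The card stands 30 mm deep in the jaws, held by spring friction: over 23 N to slide it in a sound clip, under 4 N in the weak one; it leaves the jaws after 26 mm. Starts 34 mm to +x of and 21 mm above that clip's lug point, 77 mm above the table.
- tray: Reject tray: fixed open steel tray 150 mm (x) by 120 mm (y), walls 4 mm thick and 22 mm high, floor 4 mm thick. Origin: centre of its underside; z up.
- cast_mid (a point): Bystander: plaster dental cast, 62 by 66 by 28 mm; point at its centre.
- dropper_mid (a point): Bystander: clear plastic bottle, 52 mm across, 120 mm tall; point at its centre.
- glass_pot_mid (a point): Bystander: open glass pot, 70 mm across, 80 mm tall; point at its centre.
- jar_mid (a point): Bystander: small white jar, 36 mm across, 32 mm tall, standing between rail and tray; point at its centre.
- dish_mid (a point): Bystander: shallow glass dish, 90 mm across, 16 mm high; point at its centre.
- wax_knife_grip (a point): Bystander: wax spatula lying on the bench, about 170 mm long, point on its handle.
Mind the look-alikes: they are no part of the job. Leave any black or red look-alike of the part that bears bar_a alone.

How it is judged:
By the outcome, as a careful person would: the job done as asked, in the order asked, and still so for the second after the job is handed in, with the robot touching nothing.
It also fails if it takes over 72 s, if anything falls off the work surface, if the arm or the gripper's body presses on something with over 40 N, if the wrist force passes 120 N, or if a joint passes its speed limit or range.

## Working session

There is one attempt and no reset: what is moved stays moved. The work goes in short steps, Python scripts to look and compute and a tool call to move; the robot and the scene stay as the last step left them, time stands still between calls to the robot, and variables do not carry over. Pictures are saved under pics/ and viewed, at most 10 in all, crops included, and the job is handed in when it is done.

Besides the shell and the picture viewer there is one more tool, called after "Request:" as name(argument=value, ...) on one line, values as JSON. move_arm: Moves the arm, as the interface text tells. Its arguments: {"type":"object","properties":{"moves":{"type":"array"},"newtons":{"type":"number"}},"required":["moves"]}

```bash
mkdir -p pics && python3 - <<'E'
from rig import monitor, imaging, env, cut_out, landmark_of
import cv2, numpy as np
for n in ("scene","top"):
    im=imaging.get_image(n); cv2.imwrite(f"pics/{n}0.png",im)
    c=imaging.calibration(n); print(n,c["fx"],c["cx"],c["cy"],np.round(c["R"],3).tolist(),np.round(c["t"],3).tolist())
    for q in ("rail","lug_a","bar_a","tray","jar_mid","cast_mid","dropper_mid","glass_pot_mid","dish_mid","wax_knife_grip"):
        for d in landmark_of(n,q):
            X=np.array(d["centre"]);p=c["R"]@X+c["t"]
            print(n,q,round(d["confidence"],2),np.round(X,3),int(c["fx"]*p[0]/p[2]+c["cx"]),int(c["fy"]*p[1]/p[2]+c["cy"]))
s=monitor.state();print({k:np.round(v,3) for k,v in s.items()})
E
```

```text
scene 366.21338766463185 323.6603015777204 202.41455211109653 [[0.435, 0.9, 0.014], [0.621, -0.289, -0.729], [-0.652, 0.326, -0.684]] [-0.262, -0.285, 1.296]
scene rail 0.81 [ 0.593 -0.107  0.   ] 281 249
scene rail 0.41 [ 0.57  -0.106  0.057] 276 227
scene lug_a 0.89 [ 0.544 -0.01   0.058] 310 207
scene lug_a 0.86 [ 0.57  -0.108  0.057] 275 227
scene lug_a 0.65 [ 0.584 -0.208  0.056] 235 246
scene bar_a 0.76 [ 0.462 -0.188  0.05 ] 229 210
scene bar_a 0.61 [ 0.6   -0.104  0.074] 281 230
scene bar_a 0.56 [ 0.622 -0.202  0.075] 241 252
scene bar_a 0.54 [ 0.621 -0.327  0.053] 183 278
scene bar_a 0.53 [ 0.583 -0.001  0.076] 319 211
scene bar_a 0.48 [ 0.569 -0.106  0.058] 276 226
scene tray 0.68 [0.532 0.263 0.002] 396 190
scene tray 0.15 [ 0.582 -0.001  0.077] 319 210
scene jar_mid 0.61 [ 0.588 -0.204  0.056] 238 246
scene jar_mid 0.56 [0.6   0.12  0.013] 365 219
scene cast_mid 0.73 [0.536 0.261 0.003] 397 191
scene cast_mid 0.71 [ 0.758 -0.047  0.018] 335 290
scene dropper_mid 0.76 [0.755 0.146 0.059] 413 246
scene glass_pot_mid 0.68 [0.724 0.307 0.036] 457 222
scene glass_pot_mid 0.27 
[... 1018 characters left out ...]
8
top dish_mid 0.92 [ 0.746 -0.26   0.008] 411 132
top dish_mid 0.68 [0.758 0.147 0.06 ] 267 124
top wax_knife_grip 0.85 [0.346 0.147 0.011] 267 273
{'t': np.float64(1.1), 'qpos': array([-1.288,  0.417, -0.01 ,  1.614,  0.005,  1.111, -0.053]), 'joint_velocities': array([-0.001, -0.   , -0.001,  0.002, -0.001,  0.   ,  0.   ]), 'joint_torque': array([ 1.0000e-03, -8.6421e+01,  6.7900e-01, -4.3522e+01,  1.9000e-02,
        2.0000e-03, -0.0000e+00]), 'eef_pos': array([0.199, 0.592, 0.256]), 'tool_rot': array([ 0.161,  0.987, -0.   ,  0.   ]), 'force': array([-0.843,  0.612, -0.893]), 'torque': array([-0.009, -0.007, -0.016]), 'finger_force': np.float64(0.0), 'gripper_width': np.float64(0.085)}
```

```bash
python3 - <<'E'
import cv2
im=cv2.imread("pics/top0.png"); cv2.imwrite("pics/top0c.png",cv2.resize(im[110:300,200:460],(780,570),interpolation=cv2.INTER_CUBIC))
im=cv2.imread("pics/scene0.png"); cv2.imwrite("pics/scene0c.png",cv2.resize(im[140:360,160:480],(800,550),interpolation=cv2.INTER_CUBIC))
E
```

```text
(no output)
```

View pics/top0c.png

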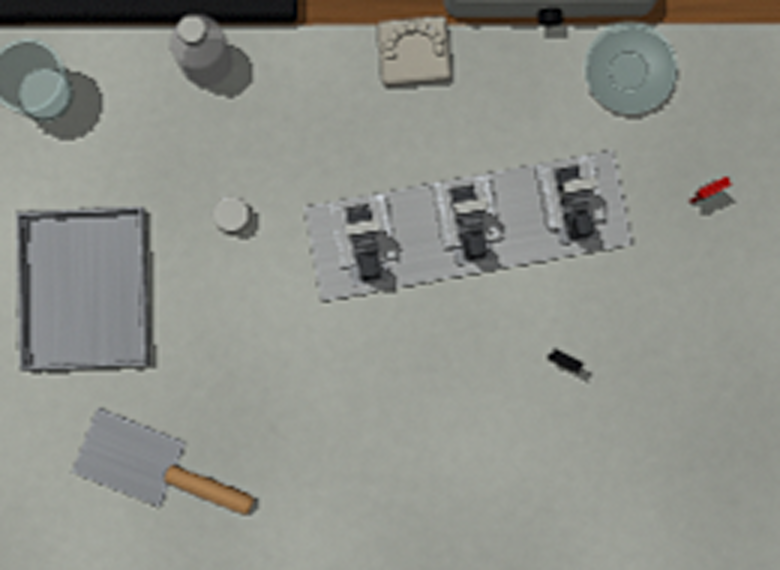

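View pics/scene0c.png

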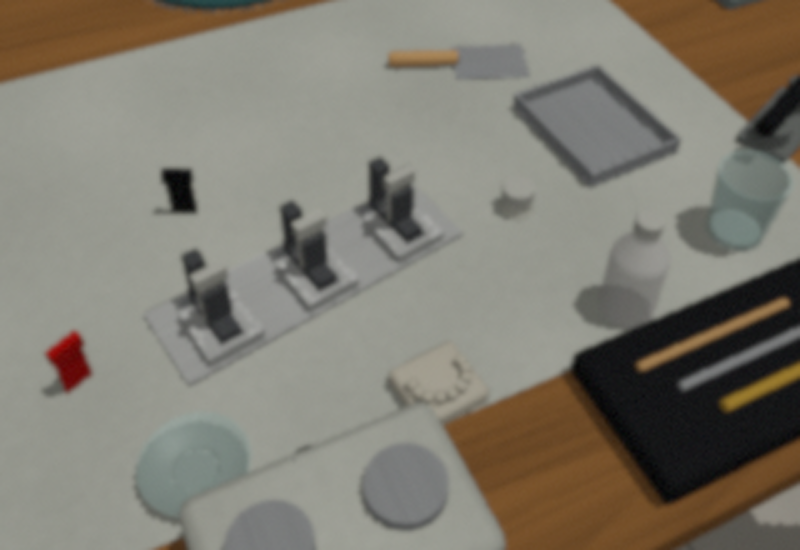

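```bash
cat > h.py <<'E'
from rig import monitor, imaging, env, cut_out, landmark_of
import numpy as np, cv2
from scipy.spatial.transform import Rotation as Rn
def to(target, yaw):  # shift of TCP in tool units (40mm), turn (45deg) to TCP at target, tool down, tool y = rail y
    s=monitor.state(); R=Rn.from_quat(s["tool_rot"])
    G=Rn.from_matrix(np.array([[-np.cos(yaw),-np.sin(yaw),0],[-np.sin(yaw),np.cos(yaw),0],[0,0,-1]]))
    d=R.inv().apply(np.array(target)-s["eef_pos"])/0.04
    r=(R.inv()*G).as_rotvec()/np.deg2rad(45)
    print("t",round(float(s["t"]),2),"pos",np.round(s["eef_pos"],4),"shift",np.round(d,3),"turn",np.round(r,3),"F",np.round(s["force"],2),"w",round(float(s["gripper_width"]),4)); return d,r
E
python3 - <<'E'
from h import *
from scipy.optimize import least_squares
L=np.array([[.544,-.01],[.57,-.108],[.584,-.208],[.547,-.008],[.566,-.107],[.588,-.208]])
B=np.array([[.583,-.001],[.6,-.104],[.622,-.202],[.577,-.003],[.599,-.103],[.621,-.201]])
k=np.array([100,0,-100]*2)/1000
def f(p):
    x=np.array([np.cos(p[2]),np.sin(p[2])]);y=np.array([-x[1],x[0]])
    l=p[:2]+np.outer(k,y)
    return np.r_[(l-L).ravel(),(l+.034*x-B).ravel()]
r=least_squares(f,[.57,-.1,.2]);p=r.x;print(p,np.rad2deg(p[2]),np.round(r.fun*1000,1))
x=np.array([np.cos(p[2]),np.sin(p[2])]);y=np.array([-x[1],x[0]])
for kk in (.1,0,-.1): print("lug",p[:2]+kk*y,"bar",p[:2]+kk*y+.034*x)
to([*(p[:2]+.1*y+.034*x),.2],p[2])
E
```

```text
[ 0.566761   -0.10865421  0.20161045] 11.551427735637146 [ 2.7 -0.7 -3.2 -0.7  2.8  1.4 -0.3 -2.7  0.8 -1.7 -1.2  1.4 -3.  -2.9
  0.1  2.2 -1.9  2.2  3.  -0.9  1.1  1.2 -0.9  1.2]
lug [ 0.54673625 -0.01067967] bar [ 0.5800476  -0.00387126]
lug [ 0.566761   -0.10865421] bar [ 0.60007234 -0.10184579]
lug [ 0.58678574 -0.20662874] bar [ 0.62009708 -0.19982033]
t 1.1 pos [0.1989 0.5925 0.2563] shift [-13.779 -11.102   1.408] turn [-0.     0.    -0.669] F [-0.84  0.61 -0.89] w 0.0853
```

Request:
move_arm(moves=[[-0.78,-0.62,0,0,0,0,-1],[-0.78,-0.62,0,0,0,0,-1],[-0.78,-0.62,0,0,0,0,-1],[-0.78,-0.62,0,0,0,0,-1],[-0.78,-0.62,0,0,0,0,-1],[-0.78,-0.62,0,0,0,0,-1],[-0.78,-0.62,0,0,0,0,-1],[-0.78,-0.62,0,0,0,0,-1],[-0.78,-0.62,0,0,0,0,-1],[-0.78,-0.62,0,0,0,0,-1],[-0.78,-0.62,0,0,0,0,-1],[-0.78,-0.62,0,0,0,0,-1]], newtons=20)

```text
t: 2.3
eef_pos: [0.4598, 0.1898, 0.2566]
tool_rot: [0.161, 0.987, 0.0, 0.0]
force: [0.2, 0.6, 0.1]
gripper_width: 0.0856
finger_force: 0.0
```

Request:
move_arm(moves=[[-0.78,-0.62,0,0,0,0,-1],[-0.78,-0.62,0,0,0,0,-1],[-0.78,-0.62,0,0,0,0,-1],[-0.78,-0.62,0,0,0,0,-1],[0,0,0,0,0,-0.167,-0.3],[0,0,0,0,0,-0.167,-0.3],[0,0,0,0,0,-0.167,-0.3],[0,0,0,0,0,-0.167,-0.3],[0,0,0,0,0,0,-0.3]])

```text
t: 3.2
eef_pos: [0.5459, 0.0574, 0.2564]
tool_rot: [-0.101, 0.995, 0.0, 0.0]
force: [-0.1, -0.1, -0.5]
gripper_width: 0.0552
finger_force: 0.0
```

```bash
python3 - <<'E'
from h import *
to([.580,-.004,.083],.2016)
for n in ("top","scene"):
    im=imaging.get_image(n)
    for q in ("bar_a","lug_a"):
        print(n,q,[(round(d["confidence"],2),np.round(d["centre"],3)) for d in landmark_of(n,q)])
E
```

```text
t 3.2 pos [0.5459 0.0574 0.2564] shift [-0.525 -1.676  4.335] turn [0.    0.    0.002] F [-0.06 -0.05 -0.46] w 0.0552
top bar_a [(0.63, array([ 0.618, -0.326,  0.053])), (0.57, array([ 0.463, -0.191,  0.052])), (0.46, array([ 0.601, -0.105,  0.076])), (0.45, array([ 0.62 , -0.198,  0.076]))]
top lug_a [(0.76, array([ 0.567, -0.108,  0.054])), (0.54, array([ 0.548, -0.006,  0.054])), (0.46, array([ 0.585, -0.211,  0.058]))]
scene bar_a [(0.74, array([ 0.619, -0.326,  0.053])), (0.7, array([ 0.46, -0.19,  0.05])), (0.65, array([ 0.625, -0.202,  0.072])), (0.56, array([ 0.581, -0.002,  0.073])), (0.51, array([ 0.599, -0.104,  0.076])), (0.17, array([0.753, 0.146, 0.059]))]
scene lug_a [(0.76, array([ 0.546, -0.01 ,  0.058])), (0.75, array([ 0.584, -0.209,  0.06 ])), (0.74, array([ 0.568, -0.109,  0.061]))]
```

Request:
move_arm(moves=[[-0.26,-0.84,0,0,0,0,-0.3],[-0.26,-0.84,0,0,0,0,-0.3],[0,0,0.9,0,0,0,-0.3],[0,0,0.9,0,0,0,-0.3],[0,0,0.9,0,0,0,-0.3],[0,0,0.7,0,0,0,-0.3],[0,0,0.5,0,0,0,-0.3],[0,0,0.39,0,0,0,-0.3],[0,0,0,0,0,0,-0.3]])

```text
t: 4.4
eef_pos: [0.5788, -0.0042, 0.083]
tool_rot: [-0.1, 0.995, -0.0, -0.001]
force: [0.3, -0.1, 0.6]
gripper_width: 0.0554
finger_force: 0.0
```

```bash
python3 - <<'E'
from h import *
to([.580,-.004,.084],.2016)
a=[imaging.get_image(n) for n in ("top","scene")]
a=[cv2.resize(a[0][150:230,270:370],(500,400),interpolation=cv2.INTER_CUBIC),cv2.resize(a[1][160:260,270:370],(300,400)) if 0 else cv2.resize(a[1][170:250,285:345],(300,400),interpolation=cv2.INTER_CUBIC)]
cv2.imwrite("pics/p2.png",np.hstack(a))
E
```

```text
t 4.4 pos [ 0.5788 -0.0042  0.083 ] shift [-0.03  -0.002 -0.024] turn [ 0.    -0.003 -0.002] F [ 0.3  -0.07  0.61] w 0.0554
```

View pics/p2.png

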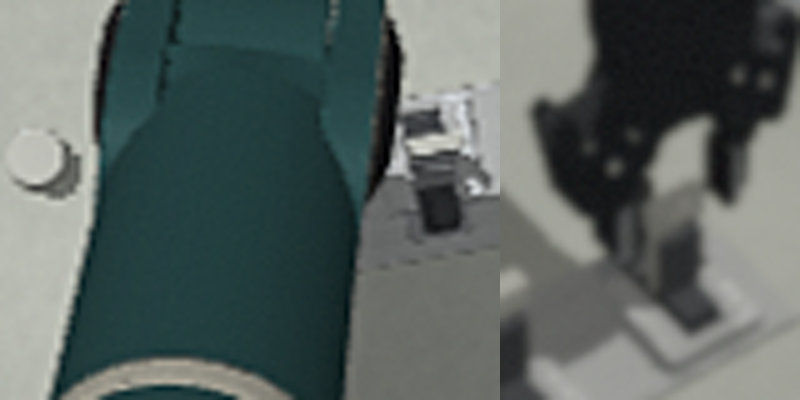

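The fingers straddle the bar of the left clip (the card is between the dark fingers at about (680,230) in the crop). Closing.

Request:
move_arm(moves=[[0,0,0,0,0,0,0.1],[0,0,0,0,0,0,0.2],[0,0,0,0,0,0,0.4],[0,0,0,0,0,0,0.4],[0,0,0,0,0,0,0.4]], newtons=20)

```text
t: 5.0
eef_pos: [0.5801, -0.004, 0.0856]
tool_rot: [-0.1, 0.995, 0.0, 0.001]
force: [-1.3, 1.1, 7.5]
gripper_width: 0.0294
finger_force: 20.4
```

Request:
move_arm(moves=[[0,0,-0.02,0,0,0,0.4],[0,0,0,0,0,0,0.4]])

```text
t: 5.2
eef_pos: [0.5797, -0.0042, 0.0857]
tool_rot: [-0.1, 0.995, -0.0, 0.0]
force: [1.0, 1.1, 0.7]
gripper_width: 0.0296
finger_force: 20.1
```

Request:
move_arm(moves=[[0,0,-0.02,0,0,0,0.4],[0,0,0,0,0,0,0.4]])

```text
t: 5.4
eef_pos: [0.5796, -0.0042, 0.0863]
tool_rot: [-0.1, 0.995, -0.0, -0.0]
force: [-1.2, -0.2, -1.1]
gripper_width: 0.0292
finger_force: 19.9
```

Request:
move_arm(moves=[[0,0,-0.015,0,0,0,0.4],[0,0,0,0,0,0,0.4]])

```text
t: 5.6
eef_pos: [0.5796, -0.0042, 0.0869]
tool_rot: [-0.1, 0.995, -0.0, -0.0]
force: [0.7, 0.0, -2.6]
gripper_width: 0.0294
finger_force: 19.9
```

Request:
move_arm(moves=[[0,0,-0.015,0,0,0,0.4],[0,0,0,0,0,0,0.4]])

```text
t: 5.8
eef_pos: [0.5795, -0.0041, 0.0871]
tool_rot: [-0.1, 0.995, -0.0, -0.0]
force: [3.2, 1.5, -10.3]
gripper_width: 0.0294
finger_force: 21.4
```

Request:
move_arm(moves=[[0,0,-0.015,0,0,0,0.4],[0,0,0,0,0,0,0.4]])

```text
t: 6.0
eef_pos: [0.5794, -0.004, 0.0876]
tool_rot: [-0.1, 0.995, -0.0, -0.0]
force: [4.7, 1.5, -16.7]
gripper_width: 0.0296
finger_force: 21.9
```

Request:
move_arm(moves=[[0,0,0.04,0,0,0,0.4],[0,0,0.02,0,0,0,0.4],[0,0,0,0,0,0,0.4]])

```text
t: 6.3
eef_pos: [0.5799, -0.0043, 0.086]
tool_rot: [-0.1, 0.995, -0.0, 0.0]
force: [0.7, 0.9, 0.1]
gripper_width: 0.0291
finger_force: 23.5
```

Request:
move_arm(moves=[[0,0,0,0,0,0,0.1],[0,0,0,0,0,0,-0.3],[0,0,0,0,0,0,-0.3],[0,0,-0.4,0,0,0,-0.3],[0,0,-0.8,0,0,0,-0.3],[0,-0.7,-0.3,0,0,0,-0.3],[0,-0.9,0,0,0,0,-0.3],[0,-0.6,0,0,0,0,-0.3],[0,-0.3,0,0,0,0,-0.3],[0,0,0,0,0,0,-0.3]])

```text
t: 7.3
eef_pos: [0.5997, -0.1036, 0.1464]
tool_rot: [-0.099, 0.995, -0.0, 0.0]
force: [-0.0, 0.6, -0.8]
gripper_width: 0.0559
finger_force: 0.0
```

```bash
python3 - <<'E'
from h import *
to([.600,-.102,.0865],.2016)
for n in ("top","scene"):
    im=imaging.get_image(n)
    for q in ("bar_a","lug_a"):
        print(n,q,[(round(d["confidence"],2),np.round(d["centre"],3)) for d in landmark_of(n,q)])
E
```

```text
t 7.3 pos [ 0.5997 -0.1036  0.1464] shift [-0.015  0.038  1.499] turn [-0.001  0.001 -0.004] F [-0.    0.59 -0.79] w 0.0559
top bar_a [(0.6, array([ 0.464, -0.189,  0.051])), (0.56, array([ 0.619, -0.325,  0.051])), (0.36, array([ 0.583, -0.005,  0.078])), (0.2, array([0.722, 0.304, 0.039]))]
top lug_a [(0.55, array([ 0.548, -0.007,  0.054]))]
scene bar_a [(0.63, array([ 0.619, -0.324,  0.052])), (0.59, array([ 0.583, -0.002,  0.078])), (0.51, array([ 0.46 , -0.192,  0.049])), (0.46, array([ 0.625, -0.201,  0.076]))]
scene lug_a [(0.93, array([ 0.548, -0.008,  0.057])), (0.91, array([ 0.569, -0.106,  0.057])), (0.6, array([ 0.586, -0.206,  0.058]))]
```

Clip 1 is sound and still in place. On to the middle card, this time with single small steps.

Request:
move_arm(moves=[[0,0.02,0.6,0,0,0,-0.3],[0,0,0.6,0,0,0,-0.3],[0,0,0.29,0,0,0,-0.3],[0,0,0,0,0,0,0.1],[0,0,0,0,0,0,0.2],[0,0,0,0,0,0,0.4],[0,0,0,0,0,0,0.4],[0,0,0,0,0,0,0.4]])

```text
t: 8.4
eef_pos: [0.6001, -0.1015, 0.0871]
tool_rot: [-0.1, 0.995, -0.0, 0.001]
force: [0.6, -0.5, 6.6]
gripper_width: 0.0293
finger_force: 21.1
```

Request:
move_arm(moves=[[0,0,-0.02,0,0,0,0.4],[0,0,0,0,0,0,0.4]])

```text
t: 8.6
eef_pos: [0.5996, -0.1014, 0.0872]
tool_rot: [-0.1, 0.995, -0.0, 0.0]
force: [1.6, -0.7, 2.0]
gripper_width: 0.0294
finger_force: 20.5
```

Request:
move_arm(moves=[[0,0,-0.02,0,0,0,0.4],[0,0,0,0,0,0,0.4]])

```text
t: 8.8
eef_pos: [0.5992, -0.1014, 0.0876]
tool_rot: [-0.1, 0.995, 0.0, -0.0]
force: [0.2, -0.1, -2.2]
gripper_width: 0.0292
finger_force: 20.2
```

Request:
move_arm(moves=[[0,0,-0.02,0,0,0,0.4],[0,0,0,0,0,0,0.4]])

```text
t: 9.0
eef_pos: [0.5994, -0.1014, 0.0885]
tool_rot: [-0.1, 0.995, -0.0, -0.0]
force: [-0.2, -0.6, -1.7]
gripper_width: 0.0293
finger_force: 20.2
```

Request:
move_arm(moves=[[0,0,-0.01,0,0,0,0.4],[0,0,0,0,0,0,0.4]])

```text
t: 9.2
eef_pos: [0.5994, -0.1014, 0.0889]
tool_rot: [-0.1, 0.995, -0.0, -0.0]
force: [0.1, 0.5, -1.5]
gripper_width: 0.0297
finger_force: 20.2
```

Request:
move_arm(moves=[[0,0,-0.01,0,0,0,0.4],[0,0,0,0,0,0,0.4]])

```text
t: 9.4
eef_pos: [0.5994, -0.1014, 0.0893]
tool_rot: [-0.1, 0.995, -0.0, -0.0]
force: [-0.1, -0.0, -1.5]
gripper_width: 0.0294
finger_force: 20.2
```

Request:
move_arm(moves=[[0,0,-0.01,0,0,0,0.4],[0,0,0,0,0,0,0.4]])

```text
t: 9.6
eef_pos: [0.5995, -0.1014, 0.0898]
tool_rot: [-0.1, 0.995, -0.0, 0.0]
force: [-0.2, -0.5, -1.4]
gripper_width: 0.0293
finger_force: 20.2
```

Request:
move_arm(moves=[[0,0,-0.01,0,0,0,0.4],[0,0,0,0,0,0,0.4]])

```text
t: 9.8
eef_pos: [0.5994, -0.1014, 0.0902]
tool_rot: [-0.1, 0.995, -0.0, 0.0]
force: [-0.1, 0.5, -2.3]
gripper_width: 0.0294
finger_force: 20.2
```

Request:
move_arm(moves=[[0,0,-0.01,0,0,0,0.4],[0,0,0,0,0,0,0.4]])

```text
t: 10.0
eef_pos: [0.5995, -0.1014, 0.0906]
tool_rot: [-0.1, 0.995, -0.0, 0.0]
force: [-0.3, 0.0, -2.7]
gripper_width: 0.0292
finger_force: 20.2
```

Request:
move_arm(moves=[[0,0,-0.015,0,0,0,0.4],[0,0,0,0,0,0,0.4]])

```text
t: 10.2
eef_pos: [0.5994, -0.1015, 0.0912]
tool_rot: [-0.1, 0.995, -0.0, 0.0]
force: [-0.5, 0.1, -2.1]
gripper_width: 0.0294
finger_force: 20.2
```

Request:
move_arm(moves=[[0,0,-0.015,0,0,0,0.4],[0,0,0,0,0,0,0.4]])

```text
t: 10.4
eef_pos: [0.5995, -0.1014, 0.0918]
tool_rot: [-0.1, 0.995, -0.0, 0.0]
force: [0.4, -0.0, -1.4]
gripper_width: 0.0296
finger_force: 20.2
```

Request:
move_arm(moves=[[0,0,-0.03,0,0,0,0.4],[0,0,-0.03,0,0,0,0.4],[0,0,-0.03,0,0,0,0.4],[0,0,-0.03,0,0,0,0.4],[0,0,-0.03,0,0,0,0.4],[0,0,0,0,0,0,0.4],[0,0,0,0,0,0,0.4]])

```text
t: 11.1
eef_pos: [0.5994, -0.1015, 0.0978]
tool_rot: [-0.1, 0.995, -0.0, 0.0]
force: [0.0, 0.0, -1.3]
gripper_width: 0.0291
finger_force: 20.2
```

```bash
python3 - <<'E'
from h import *
to([.600,-.102,.0865],.2016)
im=imaging.get_image("scene")
for q in ("bar_a","lug_a"): print(q,[(round(d["confidence"],2),np.round(d["centre"],3)) for d in landmark_of("scene",q)])
cv2.imwrite("pics/p3.png",cv2.resize(im[180:270,210:345],(795,530),interpolation=cv2.INTER_CUBIC))
E
```

```text
t 11.1 pos [ 0.5994 -0.1015  0.0978] shift [-0.011 -0.016  0.282] turn [-0.     0.    -0.001] F [ 0.03  0.04 -1.32] w 0.0291
bar_a [(0.7, array([ 0.6  , -0.106,  0.084])), (0.69, array([ 0.459, -0.19 ,  0.049])), (0.63, array([ 0.625, -0.202,  0.075])), (0.61, array([ 0.622, -0.325,  0.054])), (0.43, array([ 0.582, -0.004,  0.079]))]
lug_a [(0.76, array([ 0.568, -0.106,  0.06 ])), (0.72, array([ 0.548, -0.011,  0.056])), (0.68, array([ 0.587, -0.207,  0.058]))]
```

View pics/p3.png

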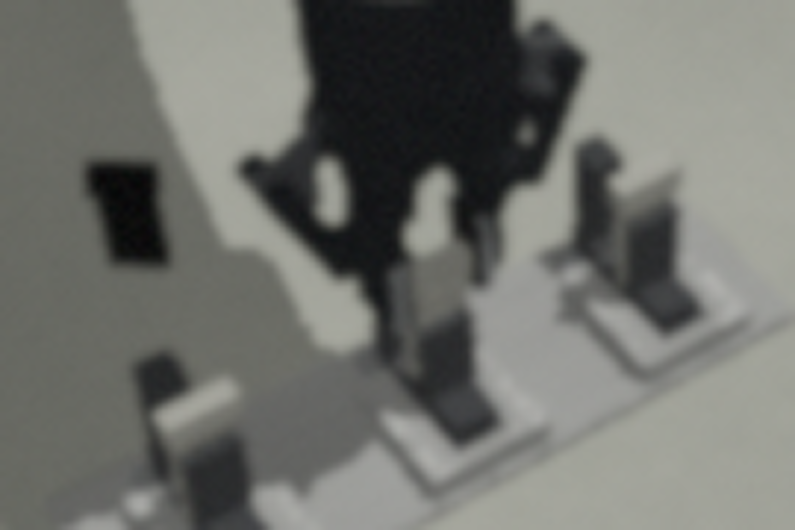

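Request:
move_arm(moves=[[0,0,-0.02,0,0,0,0.4],[0,0,0,0,0,0,0.4],[0,0,0,0,0,0,0.2],[0,0,0,0,0,0,0.1],[0,0,0,0,0,0,-0.3],[0,0,0,0,0,0,-0.3],[0,0,-0.4,0,0,0,-0.3],[0,0,-0.8,0,0,0,-0.3],[0.5,0,-0.8,0,0,0,-0.3],[0.9,0,0,0,0,0,-0.3],[0.9,0,0,0,0,0,-0.3],[0,0,0,0,0,0,-0.3]])

```text
t: 12.45
eef_pos: [0.5059, -0.1211, 0.1799]
tool_rot: [-0.099, 0.995, 0.0, -0.0]
force: [0.4, -0.4, -0.3]
gripper_width: 0.0557
finger_force: 0.0
```

```bash
python3 - <<'E'
from h import *
to([.567,-.109,.062],.2016)
for n in ("scene","top"):
    im=imaging.get_image(n)
    for q in ("bar_a","lug_a"): print(n,q,[(round(d["confidence"],2),np.round(d["centre"],3)) for d in landmark_of(n,q)])
    if n=="scene": cv2.imwrite("pics/p4.png",cv2.resize(im[180:270,210:345],(795,530),interpolation=cv2.INTER_CUBIC))
E
```

```text
t 12.45 pos [ 0.5059 -0.1211  0.1799] shift [-1.556 -0.005  2.947] turn [ 0.    -0.    -0.004] F [ 0.41 -0.4  -0.33] w 0.0557
scene bar_a [(0.73, array([ 0.46 , -0.19 ,  0.052])), (0.67, array([ 0.621, -0.326,  0.051])), (0.55, array([ 0.58 , -0.001,  0.079])), (0.52, array([ 0.599, -0.104,  0.086])), (0.47, array([ 0.626, -0.201,  0.077]))]
scene lug_a [(0.76, array([ 0.571, -0.108,  0.057])), (0.75, array([ 0.584, -0.207,  0.059])), (0.66, array([ 0.592, -0.106, -0.003])), (0.6, array([ 0.547, -0.01 ,  0.057]))]
top bar_a [(0.55, array([ 0.58 , -0.004,  0.078])), (0.48, array([ 0.62 , -0.322,  0.05 ])), (0.35, array([ 0.62 , -0.198,  0.074]))]
top lug_a [(0.68, array([ 0.549, -0.011,  0.056]))]
```

View pics/p4.png

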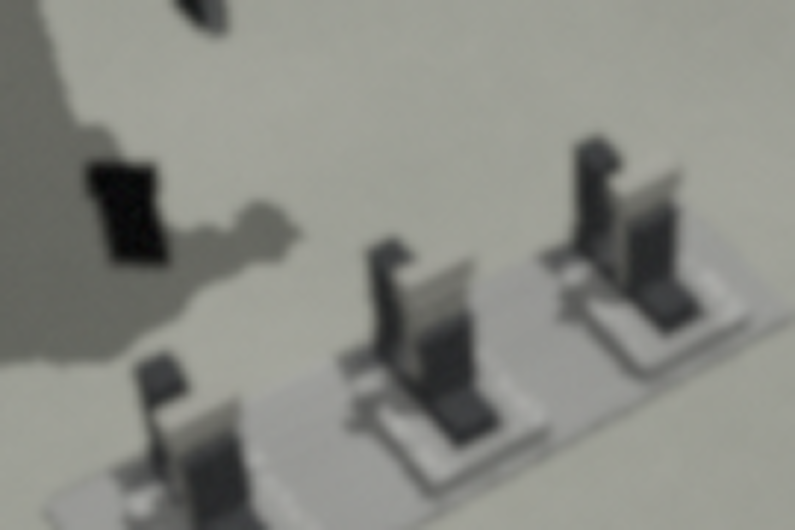

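The middle card (bar at crop (440,285)) stands about 1 cm higher than its neighbours, still in its jaws; clip b/mid is the weak one. Now the lug.

Request:
move_arm(moves=[[-0.77,0.01,0,0,0,0,-0.3],[-0.765,0,0,0,0,0,-0.3],[0,0,0,0,0,0,-0.3],[0,0,0.8,0,0,0,-0.3],[0,0,0.8,0,0,0,-0.3],[0,0,0.7,0,0,0,-0.3],[0,0,0.5,0,0,0,-0.3],[0,0,0,0,0,0,0],[0,0,0,0,0,0,0.2]])

```text
t: 13.65
eef_pos: [0.5695, -0.1073, 0.0668]
tool_rot: [-0.1, 0.995, -0.0, -0.0]
force: [-0.3, 0.3, 1.5]
gripper_width: 0.0338
finger_force: 0.0
```

Request:
move_arm(moves=[[0,0,0,0,0,0,0.4],[0,0,0,0,0,0,0.6],[0,0,0,0,0,0,0.7],[0,0,0,0,0,0,0.7],[0,0,0,0,0,0,0.7]], newtons=30)

```text
t: 14.15
eef_pos: [0.57, -0.1072, 0.0677]
tool_rot: [-0.1, 0.995, -0.0, 0.001]
force: [-1.5, 1.0, 6.7]
gripper_width: 0.0156
finger_force: 30.4
```

Request:
move_arm(moves=[[0,0,-0.03,0,0,0,0.7],[0,0,0,0,0,0,0.7]], newtons=40)

```text
t: 14.35
eef_pos: [0.5695, -0.1071, 0.0682]
tool_rot: [-0.1, 0.995, -0.0, 0.0]
force: [-0.9, 0.0, -0.9]
gripper_width: 0.0151
finger_force: 39.0
```

Request:
move_arm(moves=[[0.1,0,-0.01,0,0,0,0.7],[0.1,0,0,0,0,0,0.7],[0,0,0,0,0,0,0.7]])

```text
t: 14.65
eef_pos: [0.5608, -0.109, 0.0681]
tool_rot: [-0.1, 0.995, -0.0, -0.0]
force: [0.6, -0.0, -1.9]
gripper_width: 0.015
finger_force: 39.0
```

Slides freely; continue in moderate steps.

Request:
move_arm(moves=[[0.15,0,0,0,0,0,0.7],[0.15,0,0,0,0,0,0.7],[0.15,0,0,0,0,0,0.7],[0,0,0,0,0,0,0.7]])

```text
t: 15.05
eef_pos: [0.543, -0.1126, 0.0682]
tool_rot: [-0.1, 0.995, -0.0, -0.0]
force: [-0.1, -0.6, -2.2]
gripper_width: 0.0151
finger_force: 39.0
```

Request:
move_arm(moves=[[0.2,0,0,0,0,0,0.7],[0.2,0,0,0,0,0,0.7],[0.2,0,0,0,0,0,0.7],[0.2,0,0,0,0,0,0.7],[0.2,0,0,0,0,0,0.7],[0.2,0,0,0,0,0,0.7],[0.2,0,0,0,0,0,0.7],[0,0,0,0,0,0,0.7]])

```text
t: 15.85
eef_pos: [0.488, -0.1238, 0.0682]
tool_rot: [-0.1, 0.995, 0.0, -0.0]
force: [0.4, 0.2, -1.3]
gripper_width: 0.0151
finger_force: 39.0
```

```bash
python3 - <<'E'
from h import *
# lug at tray so that foot centre (lug + 26mm along clip x) is at tray centre; clip TCP offset +3mm in x
x=np.array([np.cos(.2016),np.sin(.2016)])
tray=np.array([.534,.264]); t=tray-.023*x; print(t)
d,r=to([*t,.17],.2016)
im=imaging.get_image("scene")
cv2.imwrite("pics/p5.png",cv2.resize(im[150:280,200:400],(800,520),interpolation=cv2.INTER_CUBIC))
E
```

```text
[0.51146581 0.25939454]
t 15.85 pos [ 0.488  -0.1238  0.0682] shift [-2.479  9.272 -2.547] turn [ 0.    -0.001 -0.002] F [ 0.38  0.23 -1.32] w 0.0151
```

View pics/p5.png

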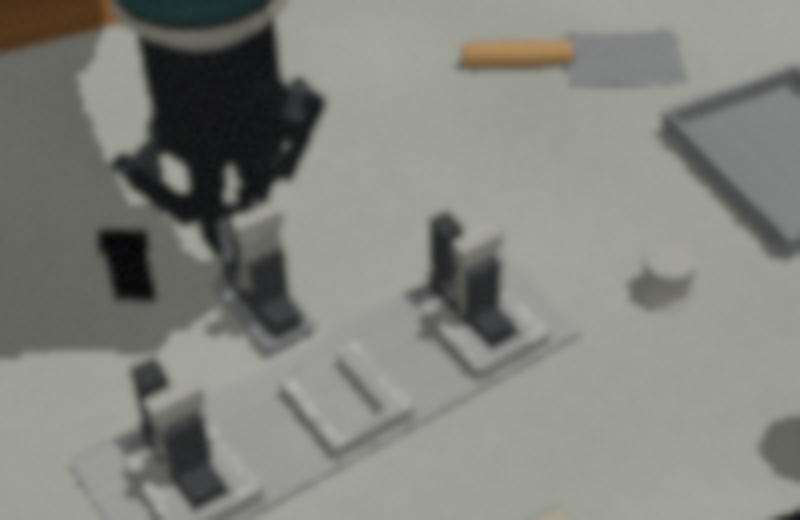

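The weak clip stands clear of the lips (crop (265,300)), the other two are in place. Lift and carry.

Request:
move_arm(moves=[[0,0,-0.2,0,0,0,0.7],[0,0,-0.4,0,0,0,0.7],[0,0,-0.5,0,0,0,0.7],[0,0,-0.5,0,0,0,0.7],[0,0,-0.5,0,0,0,0.7],[0,0,-0.4,0,0,0,0.7],[0,0.3,0,0,0,0,0.7],[-0.1,0.5,0,0,0,0,0.7],[-0.2,0.6,0,0,0,0,0.7],[-0.2,0.6,0,0,0,0,0.7],[-0.2,0.6,0,0,0,0,0.7],[-0.2,0.6,0,0,0,0,0.7]])

```text
t: 17.1
eef_pos: [0.4983, 0.011, 0.1676]
tool_rot: [-0.101, 0.995, 0.0, -0.0]
force: [2.3, -0.2, -0.9]
gripper_width: 0.0152
finger_force: 39.1
```

Request:
move_arm(moves=[[-0.2,0.6,0,0,0,0,0.7],[-0.2,0.6,0,0,0,0,0.7],[-0.2,0.6,0,0,0,0,0.7],[-0.2,0.6,0,0,0,0,0.7],[-0.2,0.6,0,0,0,0,0.7],[-0.2,0.6,0,0,0,0,0.7],[-0.2,0.6,0,0,0,0,0.7],[-0.2,0.6,0,0,0,0,0.7],[-0.1,0.6,0,0,0,0,0.7],[0,0.4,0,0,0,0,0.7],[0,0.2,0,0,0,0,0.7],[0,0,0,0,0,0,0.7]])

```text
t: 18.3
eef_pos: [0.5168, 0.2586, 0.1678]
tool_rot: [-0.101, 0.995, -0.0, -0.0]
force: [-0.1, -1.1, -2.2]
gripper_width: 0.0153
finger_force: 39.1
```

```bash
python3 - <<'E'
from h import *
to([.5115,.2594,.068],.2016)
for n in ("scene","top"):
    im=imaging.get_image(n)
    for q in ("bar_a","lug_a","tray"): print(n,q,[(round(d["confidence"],2),np.round(d["centre"],3)) for d in landmark_of(n,q)])
    if n=="scene": cv2.imwrite("pics/p6.png",cv2.resize(im[110:240,330:490],(800,600),interpolation=cv2.INTER_CUBIC))
E
```

```text
t 18.3 pos [0.5168 0.2586 0.1678] shift [0.125 0.047 2.494] turn [-0.    -0.001  0.001] F [-0.12 -1.07 -2.16] w 0.0153
scene bar_a [(0.69, array([0.548, 0.26 , 0.184])), (0.65, array([ 0.623, -0.204,  0.073])), (0.65, array([ 0.582, -0.003,  0.078])), (0.62, array([ 0.621, -0.325,  0.049])), (0.48, array([ 0.457, -0.195,  0.052]))]
scene lug_a [(0.92, array([ 0.587, -0.209,  0.053])), (0.74, array([0.515, 0.258, 0.159])), (0.6, array([ 0.543, -0.009,  0.06 ]))]
scene tray [(0.75, array([0.532, 0.263, 0.002]))]
top bar_a [(0.56, array([ 0.577, -0.005,  0.079])), (0.53, array([ 0.62 , -0.324,  0.05 ])), (0.51, array([ 0.463, -0.194,  0.052])), (0.42, array([ 0.622, -0.199,  0.075]))]
top lug_a [(0.77, array([ 0.549, -0.009,  0.056])), (0.68, array([ 0.585, -0.208,  0.06 ])), (0.64, array([0.512, 0.256, 0.157]))]
top tray [(0.6, array([0.53 , 0.264, 0.003]))]
```

View pics/p6.png

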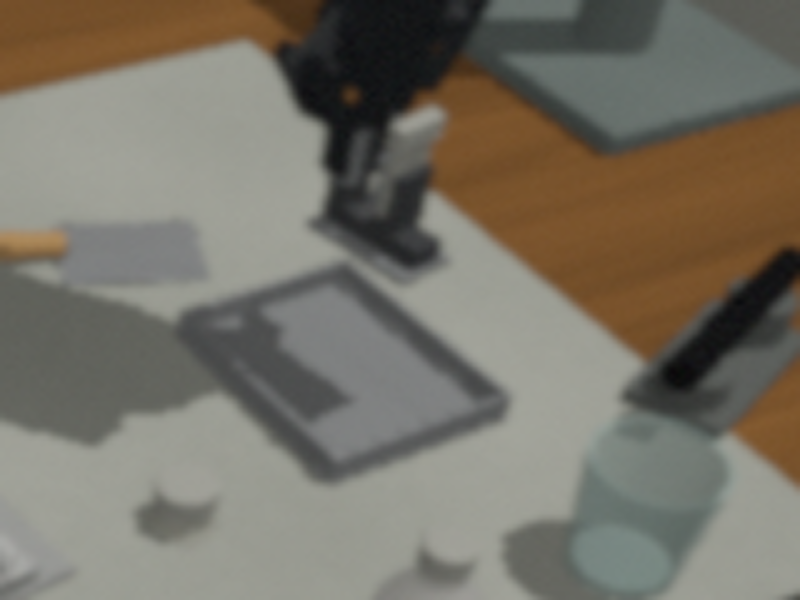

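Request:
move_arm(moves=[[0.12,0.04,0.2,0,0,0,0.7],[0,0,0.4,0,0,0,0.7],[0,0,0.5,0,0,0,0.7],[0,0,0.5,0,0,0,0.7],[0,0,0.4,0,0,0,0.7],[0,0,0.25,0,0,0,0.7],[0,0,0.15,0,0,0,0.7],[0,0,0,0,0,0,0.7],[0,0,0,0,0,0,0.7]])

```text
t: 19.6
eef_pos: [0.5127, 0.2586, 0.0726]
tool_rot: [-0.1, 0.995, 0.0, 0.0]
force: [0.6, 0.2, -2.3]
gripper_width: 0.0148
finger_force: 39.1
```

Request:
move_arm(moves=[[0,0,0.05,0,0,0,0.7],[0,0,0.05,0,0,0,0.7],[0,0,0,0,0,0,0.7],[0,0,0,0,0,0,0.7]])

```text
t: 20.0
eef_pos: [0.5125, 0.2585, 0.0682]
tool_rot: [-0.1, 0.995, -0.0, 0.0]
force: [0.9, -0.0, -1.7]
gripper_width: 0.0152
finger_force: 39.1
```

Request:
move_arm(moves=[[0,0,0.02,0,0,0,0.7],[0,0,0.02,0,0,0,0.7],[0,0,0,0,0,0,0.7],[0,0,0,0,0,0,0.7]])

```text
t: 20.4
eef_pos: [0.5125, 0.2584, 0.0664]
tool_rot: [-0.1, 0.995, -0.0, -0.0]
force: [0.9, 0.0, -0.7]
gripper_width: 0.0155
finger_force: 39.1
```

Request:
move_arm(moves=[[0,0,0.02,0,0,0,0.7],[0,0,0,0,0,0,0.7],[0,0,0,0,0,0,0.7]])

```text
t: 20.7
eef_pos: [0.5125, 0.2585, 0.0658]
tool_rot: [-0.1, 0.995, -0.0, 0.0]
force: [-0.7, -0.1, 3.0]
gripper_width: 0.0152
finger_force: 39.4
```

Request:
move_arm(moves=[[0,0,0,0,0,0,0.5],[0,0,0,0,0,0,0.3],[0,0,0,0,0,0,0],[0,0,0,0,0,0,-0.3],[0,0,0,0,0,0,-0.3],[0,0,-0.3,0,0,0,-0.3],[0,0,-0.6,0,0,0,-0.3],[0.2,0,-0.8,0,0,0,-0.3],[0.5,0,-0.8,0,0,0,-0.3],[0.8,0,-0.6,0,0,0,-0.3],[0.8,0,-0.6,0,0,0,-0.3],[0,0,0,0,0,0,-0.3]])

```text
t: 21.9
eef_pos: [0.4205, 0.2403, 0.2173]
tool_rot: [-0.101, 0.995, 0.001, 0.002]
force: [0.5, 0.2, -0.3]
gripper_width: 0.0555
finger_force: 0.0
```

```bash
python3 - <<'E'
from h import *
print(monitor.state()["eef_pos"])
for n in ("scene","top"):
    im=imaging.get_image(n)
    for q in ("bar_a","lug_a"): print(n,q,[(round(d["confidence"],2),np.round(d["centre"],3)) for d in landmark_of(n,q)])
    if n=="scene": cv2.imwrite("pics/p7.png",cv2.resize(im[120:280,200:480],(800,457),interpolation=cv2.INTER_CUBIC))
E
```

```text
[0.42052174 0.24030693 0.21729981]
scene bar_a [(0.74, array([ 0.621, -0.327,  0.054])), (0.64, array([ 0.624, -0.202,  0.077])), (0.51, array([ 0.461, -0.188,  0.051])), (0.49, array([ 0.584, -0.002,  0.075])), (0.45, array([0.541, 0.263, 0.083]))]
scene lug_a [(0.85, array([ 0.586, -0.205,  0.055])), (0.66, array([ 0.547, -0.011,  0.06 ])), (0.63, array([0.348, 0.15 , 0.011])), (0.61, array([0.512, 0.255, 0.055]))]
top bar_a [(0.61, array([0.544, 0.26 , 0.082])), (0.56, array([ 0.462, -0.192,  0.049])), (0.41, array([ 0.62 , -0.322,  0.049])), (0.36, array([ 0.62 , -0.198,  0.077]))]
top lug_a [(0.76, array([ 0.548, -0.009,  0.057])), (0.69, array([ 0.587, -0.207,  0.057])), (0.64, array([0.508, 0.256, 0.051]))]
```

View pics/p7.png

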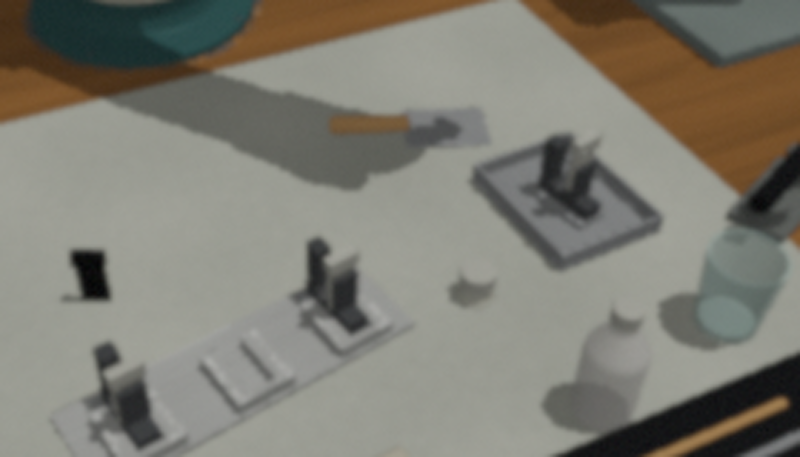

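The weak clip stands upright in the tray (crop (570,180)) with its bar about 30 mm above the lug point, so the card is raised by about 9–10 mm. The other clips and the bystanders are where they were.

```bash
python3 -c "
from rig import env
print(env.close_job())"
```

```text
the job is handed in; nothing more can be done
None
```

The job is handed in: the middle clip was the weak one, and it now stands upright in the reject tray with its card drawn up about 1 cm, but my tug on the first (sound) clip briefly read about 17 N, over the 10 N limit, without moving its card.

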